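# Feel the hidden switches of a power box and switch on those that are off

## Robot

A 6-joint arm with a two-finger parallel gripper is mounted at the origin on a cart in front of the work surface, level with it; the furniture and walls round the work are solid. World frame = base frame: x ahead of the robot, y to its left, z up, the work surface at z = 0. Lengths are in m, angles in rad, forces in N, time in s.
With the tool pointing down it reaches from about 0.2 to 0.875 m from the base axis. Payload 3.4 kg.
Tool frame: the origin (TCP) lies between the finger pads; the fingertips stand 19 mm ahead of it and the grasp point (between the pads) is the TCP; z points along the fingers, y is the line along which they close (so a half turn about z gives the same grasp; the last joint's range is limited). The gripper opens to 94 mm and grips with 3 to 60 N. Pads are 16 mm wide; open, the fingers measure 119 mm over their backs; the gripper's body (75 mm by 177 mm) begins 78 mm behind the grasp point.
Start: joints at [1.069, 0.276, 1.505, -0, 1.361, -0.121], TCP at [0.214, 0.534, 0.224] pointing down, gripper open.
Joint ranges: [-2.89, 2.89], [-0.75, 2.08], [0.22, 2.7], [-1.18, 4.32], [0.11, 2.71], [-2.7, 2.7]. Speed limits (rad/s): [2.57, 2.57, 3.14, 3.14, 3.14, 3.14].

## Interface

Orientations are given as [roll, pitch, yaw] about the fixed x, y, z axes, in that order (R = Rz(yaw) Ry(pitch) Rx(roll)).
In Python, from station import telemetry, viewer, job_done gives the robot as it stands. The module is installed in compiled form; this text tells all that it offers.
- The arm moves only by the tool servo_tool, never from a script. Its argument "plan" is text: rows parted by semicolons, each of 7 numbers parted by spaces: the shift along the tool's x, y, z in cm, then the turn, a rotation vector about the tool's x, y, z in rad, then the closure, from 0 (fully open) to 1 (shut). A call has 1 to 20 rows; each row shifts and turns the commanded pose from where the row before left it, along the tool's axes as they then stand; what a row does not reach is not made up. A row lasts 1/10 s, in which the tool goes at most 50 mm and 8.59 degrees, less where a joint would pass 70% of its speed; a pose out of reach is approached as far as the arm can. A call is refused whole if a number of a shift passes 5 or a number of a turn 0.15, either way. A call with a gripper value outside its range is refused whole. The fingers move at their own pace and stop on an object; the grip force is fixed at half the most. Time passes only in rows, so rows that do not move let the fingers close. It gives the time, the measured TCP pose, the force, the opening and the grip force at its end, in the units of the state.
- telemetry.get_state(): the state, without advancing time (a new reading comes with each control period).
- viewer.snapshot(name): name is "scene" or "top" or "wrist"; returns a dict with "frame" (420x560x3 uint8, blue, green, red), "mtx" (3x3 intrinsics, pixels), "world_to_cam" (4x4, takes a point from world to camera coordinates); the wrist camera has in their place "T_tool_cam" (4x4, takes a point from camera to tool coordinates, whose origin is the TCP and whose axes are the flange's). Camera axes: x right, y down, z forward; pixel columns grow to the right and rows downward; lengths in m; the calibration is good to about 2 mm. A picture is of the moment at which its call begins: read the wrist's pose just before it. There is no depth.
- job_done(): hands the job in; it is judged then, once.
The state is a dict: "clock": time; "joint_pos": joint angles; "dq": joint speeds; "joint_torque": joint torques, N m; "ee_pos": TCP position; "orientation": TCP orientation; "wrist_force": force on the tool from outside, world axes, zero at the start; "torque": the same for the moment, N m; "grip_width": opening from 0.0 (shut) to 1.0 (fully open); "grasp_force": force on a finger pad.
Only numpy, scipy, OpenCV 4.12 (cv2) and the standard library are available. Lean on these libraries where they do the work, as an engineer would, in place of code of your own. Each camera call takes 0.05 s, during which the arm holds its last target. There are 200 camera calls.

## Task

The power box for the bench instruments has three rocker switches out of sight on its rear face, under a hood: feel each one, flip it on (upper half pressed in) only if it is off, and never switch off one that is on. For every switch you had to flip, and for no other, slide the orange tab above it all the way forward, towards the front of the box; leave the other tabs back. Only when all switches are on and the tabs are right, press the green button fully down and let go, disturbing nothing else on the bench.

Things in the scene. Friction and masses are not known exactly. Their poses are not given: they have to be found in the camera images.
- power_box: Grey three-channel power box fixed to the worktop, 120 (x) x 290 (y) x 88 mm (z), origin at the centre of its underside. Its -x side is the front (blue panel, three white outlets), its +x side the rear with three black rocker switches at y = -90, -20, +50 mm. On the flat top (z = 88 mm) each has an orange tab at the same y; the green button is at x = 0, y = +108 mm.
- hood_lip (a point): Middle of the lower outer edge of the hood lip that shades the switches: it stands 9.5 mm out from the rear face along the whole box, z 82 to 88 mm. An end cheek, 24 mm out and 6 mm thick, closes the recess at each end (y = +-142 mm).
- switch1 (a point): Point of the rear face right behind the pivot of switch 1 (box y = -90 mm), 48 mm above the worktop, fixed to the box, axes as the box; it does not tell the switch's position. All switches are alike: a flat paddle 36 mm wide (y), 48 mm tall, 10 mm thick, tipping about a level axis (along y) 4 mm out from this point, with two snap positions, 0.35 rad either side of upright.
- switch2 (a point): As switch1, at box y = -20 mm. OFF: the upper edge stands 21.6 mm out from the rear face, 67 mm above the worktop, and the lower edge is in. ON: the upper edge is in, 5 mm from the rear face, inside the hood lip; the lower edge stands 21.6 mm out, 29 mm above the worktop. Pushing in the upper edge of an off switch takes about 6 N at first, then less; at about 13 mm it snaps to on.
- switch3 (a point): As switch1, at box y = +50 mm. To feel: a straight upright tool comes down behind the box until its tip is 55 to 62 mm above the worktop, then moves towards the rear face. It meets the upper edge of an off switch 21.6 mm out from the rear face; with the switch on it meets nothing until about 10 mm (hood lip). Keep the tip above 52 mm, so as not to press the lower half.
- tab1 (a joint): Orange tab of switch 1 on the box top (y = -90 mm), a ridge 14 (x) x 26 (y) x 12 mm, foot 1 mm over the box top, top 101 mm above the worktop. 0 m = back (its centre at x = +14 mm of the box), 0.028 m = fully forward (centre at x = -14 mm, towards the front); it starts within 4 mm of back. It stays where it is left; about 1.5 N moves it.
- tab2 (a joint): Orange tab of switch 2 on the box top (y = -20 mm), a ridge 14 (x) x 26 (y) x 12 mm, foot 1 mm over the box top, top 101 mm above the worktop. 0 m = back (its centre at x = +14 mm of the box), 0.028 m = fully forward (centre at x = -14 mm, towards the front); it starts within 4 mm of back. It stays where it is left; about 1.5 N moves it.
- tab3 (a joint): Orange tab of switch 3 on the box top (y = +50 mm), a ridge 14 (x) x 26 (y) x 12 mm, foot 1 mm over the box top, top 101 mm above the worktop. 0 m = back (its centre at x = +14 mm of the box), 0.028 m = fully forward (centre at x = -14 mm, towards the front); it starts within 4 mm of back. It stays where it is left; about 1.5 N moves it.
- start_button (a joint): Green round spring push button, 28 mm across, on a black housing on the box top; travel in m: 0 = up, 0.006 = fully down (about 5 N).
- start_button_top (a point): Centre of the top of the green start button (moves down with it).
- stain_0: Bystander: brown dropper bottle with black bulb, 36 mm across, 104 mm tall; origin at the centre of its underside.
- stain_1: Bystander: brown dropper bottle with red bulb, 36 mm across, 104 mm tall; origin at the centre of its underside.
- gauze_roll: Bystander: white gauze roll standing, 58 mm across, 50 mm tall; origin at the centre of its underside.
- petri_0: Bystander: petri dish with pink medium, 63 mm across, 15 mm tall; origin at the centre of its underside.
- forceps_0: Bystander: steel forceps lying flat, 15 x 126 x 9 mm; origin at the centre of its underside.

How it is judged:
By the outcome, as a careful person would: the job done as asked, in the order asked, and still so for the second after the job is handed in, with the robot touching nothing.
It also fails if it takes over 56 s, if anything falls off the work surface, if the arm or the gripper's body presses on something with over 40 N, if the wrist force passes 120 N, or if a joint passes its speed limit or range.

## Working session

There is one attempt and no reset: what is moved stays moved. The work goes in short steps, Python scripts to look and compute and a tool call to move; the robot and the scene stay as the last step left them, time stands still between calls to the robot, and variables do not carry over. Pictures are saved under pics/ and viewed, at most 10 in all, crops included, and the job is handed in when it is done.

Besides the shell and the picture viewer there is one more tool, called as name(argument=value, ...) on one line, values as JSON. servo_tool: Moves the arm, as the interface text tells. Its arguments: {"type":"object","properties":{"plan":{"type":"string"}},"required":["plan"]}

```bash
mkdir -p pics; python3 - <<'E'
from station import telemetry, viewer
import cv2,pickle
s=telemetry.get_state(); print(s)
d={}
for n in("scene","top"):
    v=viewer.snapshot(n); d[n]=v; cv2.imwrite(f"pics/{n}0.png",v["frame"]); print(n,v["mtx"],v["world_to_cam"])
pickle.dump(d,open("d.pkl","wb"))
E
```

```text
{'clock': 0.0, 'joint_pos': array([ 1.06900271e+00,  2.76590838e-01,  1.50611013e+00, -5.70692638e-05,
        1.36068296e+00, -1.21023151e-01]), 'dq': array([-2.88980467e-04,  9.50203902e-04,  5.18174586e-05, -1.65880313e-03,
       -1.75210790e-04,  1.21589636e-03]), 'joint_torque': array([ 7.65501482e-04, -4.04603934e+01, -2.37220395e+01,  7.02043693e-02,
        3.49063135e-02, -1.47560690e-04]), 'ee_pos': array([0.21347255, 0.53333851, 0.22361625]), 'orientation': array([-3.13980775e+00, -1.60871751e-04,  2.76083400e+00]), 'wrist_force': array([-0.86757618, -0.09433056, -0.34564628]), 'torque': array([ 0.00076975,  0.03484218, -0.02358142]), 'grasp_force': 0.0, 'grip_width': 0.9983207925487823}
scene [[516.9113366    0.         275.11202342]
 [  0.         516.9113366  219.80361252]
 [  0.           0.           1.        ]] [[ 0.13218027 -0.99122077 -0.0031247  -0.08405983]
 [-0.67992847 -0.08837442 -0.72793354  0.39292583]
 [ 0.7212667   0.09834302 -0.68564058  1.09606782]
 [ 0.          0.          0.          1.        ]]
top [[384.81757369   0.         281.40673118]
 [  0.         384.81757369 210.81796012]
 [  0.           0.           1.        ]] [[ 0.003706   -0.99998065  0.00499654 -0.04647357]
 [-0.99139112 -0.00432804 -0.13086223  0.49253147]
 [ 0.13088133 -0.00446855 -0.99138797  1.16029404]
 [ 0.          0.          0.          1.        ]]
```

View pics/scene0.png

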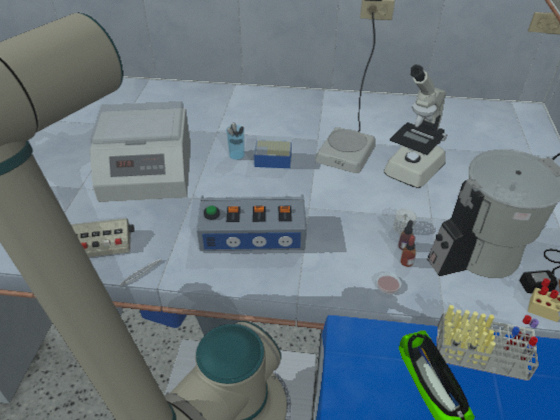

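View pics/top0.png

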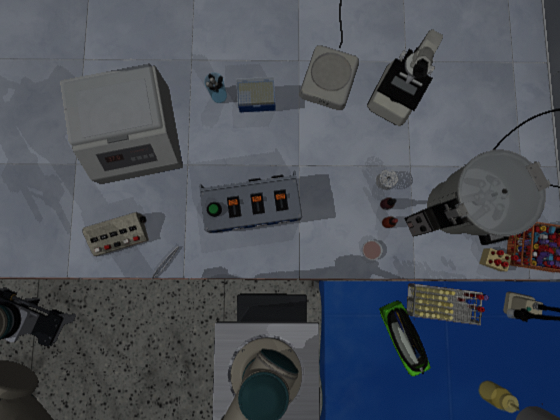

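The scene view shows the box around pixels (198–306, 197–250), with the button at its left at (211,212). In the top view the button is near (213,210) and the tabs near (233,202), (257,200) and (281,198). I'll enlarge both.

```bash
python3 - <<'E'
import cv2,pickle,numpy as np
d=pickle.load(open("d.pkl","rb"))
a=cv2.resize(d["top"]["frame"][170:240,193:308],None,fx=6.9,fy=4.2*1,interpolation=cv2.INTER_CUBIC)
a=cv2.resize(d["top"]["frame"][172:238,193:307],None,fx=7,fy=7,interpolation=cv2.INTER_CUBIC)
for i in range(200,307,10): cv2.putText(a,str(i),((i-193)*7,8),0,.3,(0,255,255)); cv2.line(a,((i-193)*7,8),((i-193)*7,14),(0,255,255))
for i in range(180,238,10): cv2.putText(a,str(i),(0,(i-172)*7),0,.3,(0,255,255)); cv2.line(a,(0,(i-172)*7),(8,(i-172)*7),(0,255,255))
cv2.imwrite("pics/c1.png",a)
E
```

```text
(no output)
```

View pics/c1.png

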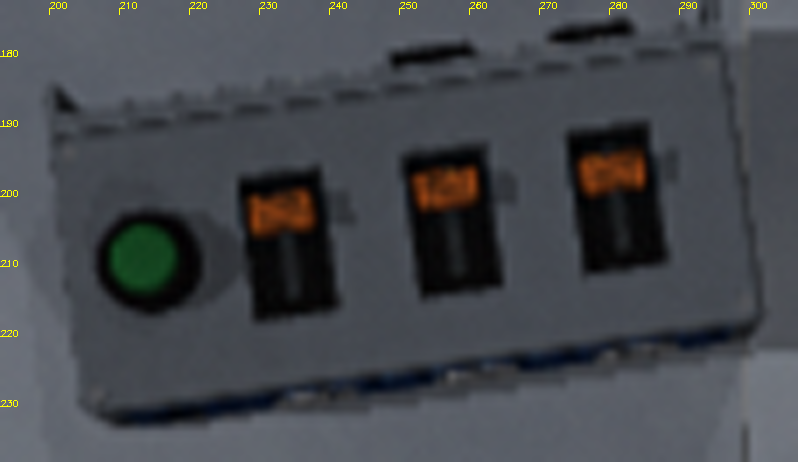

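The crop shows slot centres at crop pixels (288,244), (453,222) and (616,197), and the button at (143,257). The front top corners are near (75,415) and (758,325). Black paddle edges stick out behind the lip at switches 1 and 2, which hints they are off; I'll still feel them.

```bash
cat > h.py <<'E'
import numpy as np,pickle
from station import telemetry
def B(p,b):
    c,s=np.cos(b[2]),np.sin(b[2]); p=np.asarray(p,float); return np.array([b[0]+c*p[0]-s*p[1],b[1]+s*p[0]+c*p[1],p[2]])
def Binv(w,b):
    c,s=np.cos(b[2]),np.sin(b[2]); dx,dy=w[0]-b[0],w[1]-b[1]; return np.array([c*dx+s*dy,-s*dx+c*dy,w[2]])
def proj(v,w):
    q=v["world_to_cam"]@np.r_[w,1]; q=v["mtx"]@q[:3]; return q[:2]/q[2]
E
python3 - <<'E'
from h import *
from scipy.optimize import least_squares
d=pickle.load(open("d.pkl","rb")); v=d["top"]
obs=[((288,244),(0,.05,.089)),((453,222),(0,-.02,.089)),((616,197),(0,-.09,.089)),((75,418),(-.06,.145,.088)),((760,328),(-.06,-.145,.088))]
px=lambda c:np.array([193+(c[0]+.5)/7-.5,172+(c[1]+.5)/7-.5])
f=lambda b:np.concatenate([proj(v,B(p,b))-px(c) for c,p in obs])
r=least_squares(f,[.5,.1,0]); b=r.x; print(b,np.degrees(b[2]),r.fun.round(2))
np.save("b.npy",b)
for n,p in dict(btn=(0,.108,.105),rl=(.0695,.145,.088),rr=(.0695,-.145,.088),off1=(.0816,-.09,.067),on1=(.0816,-.09,.029),off2=(.0816,-.02,.067),on3=(.0816,.05,.029)).items():
    print(n,((proj(v,B(p,b))-[193,172])*7).round(), proj(d["scene"],B(p,b)).round(1), B(p,b).round(4))
E
```

```text
[0.5042295  0.04800247 0.13591645] 7.787438995154205 [-0.29  0.09 -0.33  0.16 -0.16  0.67  0.33 -0.42  0.44 -0.48]
btn [140. 254.] [210.8 208.6] [0.4896 0.155  0.105 ]
rl [ 42. 110.] [200.3 196.6] [0.5534 0.2011 0.088 ]
rr [718.  23.] [303.4 196.2] [ 0.5927 -0.0862  0.088 ]
off1 [587.  23.] [283.7 199.1] [ 0.5973 -0.0301  0.067 ]
on1 [588.  42.] [283.6 208.9] [ 0.5973 -0.0301  0.029 ]
off2 [427.  44.] [259.2 199.2] [0.5878 0.0392 0.067 ]
on3 [278.  82.] [235.5 209.2] [0.5783 0.1086 0.029 ]
```

servo_tool(plan="0 0 0 0 0 -0.13 1; 0 0 0 0 0 -0.13 1; 0 0 0 0 0 -0.13 1; 0 0 0 0 0 -0.127 1; 0 0 0 0 0 0 1")

```text
clock: 0.6
ee_pos: [0.2136, 0.5336, 0.224]
orientation: [-3.141, -0.001, -3.006]
wrist_force: [-0.4, -0.0, -0.8]
grip_width: 0.613
grasp_force: 0.0
```

```bash
cat >> h.py <<'E'
from scipy.spatial.transform import Rotation as Ro
b=np.load("b.npy")
def st(*targets):
    s=telemetry.get_state(); R=Ro.from_euler("xyz",s["orientation"]); p=s["ee_pos"]
    print("t",round(s["clock"],2),"box mm",(Binv(p,b)*1000).round(1),"yawerr",round((s["orientation"][2]-b[2]+.5)%(2*np.pi)-np.pi-.5,4),"rp",s["orientation"][:2].round(4),"F",s["wrist_force"].round(2),"w",round(s["grip_width"],2))
    for t in targets:
        w=B(t,b); print("  to",t,"world",w.round(3),"tool cm",(R.inv().apply(w-p)*100).round(2)); p=w
E
python3 -c "
from h import *
st((0,-.02,.22),(.115,-.09,.22),(.115,-.09,.078))"
```

```text
t 0.6 box mm [-222.2  520.5  224. ] yawerr 0.0 rp [-3.1408e+00 -5.0000e-04] F [-0.4  -0.03 -0.83] w 0.61
  to (0, -0.02, 0.22) world [0.507 0.028 0.22 ] tool cm [-22.22 -54.05   0.43]
  to (0.115, -0.09, 0.22) world [ 0.63  -0.026  0.22 ] tool cm [-11.5  -7.   -0. ]
  to (0.115, -0.09, 0.078) world [ 0.63  -0.026  0.078] tool cm [-1.00e-02  1.00e-02  1.42e+01]
```

servo_tool(plan="-0.6 -1.5 0 0 0 0 1;-1.23 -3 0 0 0 0 1;-1.23 -3 0 0 0 0 1;-1.23 -3 0 0 0 0 1;-1.23 -3 0 0 0 0 1;-1.23 -3 0 0 0 0 1;-1.23 -3 0 0 0 0 1;-1.23 -3 0 0 0 0 1;-1.23 -3 0 0 0 0 1;-1.23 -3 0 0 0 0 1;-1.23 -3 0 0 0 0 1;-1.23 -3 0 0 0 0 1;-1.23 -3 0 0 0 0 1;-1.23 -3 0 0 0 0 1;-1.23 -3 0 0 0 0 1;-1.23 -3 0 0 0 0 1;-1.23 -3 0 0 0 0 1;-1.23 -3 0 0 0 0 1;-0.7 -1.5 0.4 0 0 0 1;0 0 0 0 0 0 1")

```text
clock: 2.6
ee_pos: [0.5072, 0.0272, 0.2196]
orientation: [3.142, -0.001, -3.01]
wrist_force: [-0.2, 0.1, -1.6]
grip_width: 0.005
grasp_force: 0.0
```

```bash
python3 -c "
from h import *
from station import viewer
import cv2
s=telemetry.get_state(); v=viewer.snapshot('wrist'); cv2.imwrite('pics/w1.png',v['frame'])
pickle.dump((s,v),open('w1.pkl','wb')); print(v['mtx'],v['T_tool_cam'])
st((0,-.02,.22),(.115,-.09,.22),(.115,-.09,.078))"
```

```text
[[376.22383967   0.         284.35603224]
 [  0.         376.22383967 209.48809109]
 [  0.           0.           1.        ]] [[-6.13885907e-05 -9.66687586e-01 -2.55959192e-01  7.35101380e-02]
 [ 9.99999980e-01 -1.08206083e-04  1.68827256e-04 -4.23728561e-05]
 [-1.90899554e-04 -2.55959177e-01  9.66687573e-01 -1.60522452e-01]
 [ 0.00000000e+00  0.00000000e+00  0.00000000e+00  1.00000000e+00]]
t 2.65 box mm [ -0.5 -19.5 219.8] yawerr -0.0027 rp [ 3.1404e+00 -1.8000e-03] F [-0.14  0.12  0.26] w 0.0
  to (0, -0.02, 0.22) world [0.507 0.028 0.22 ] tool cm [-0.05 -0.05 -0.02]
  to (0.115, -0.09, 0.22) world [ 0.63  -0.026  0.22 ] tool cm [-11.52  -6.97  -0.03]
  to (0.115, -0.09, 0.078) world [ 0.63  -0.026  0.078] tool cm [-0.03 -0.02 14.2 ]
```

View pics/w1.png

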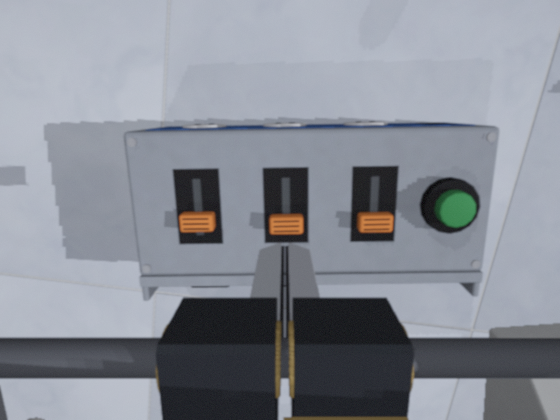

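The wrist view shows the box from above. The slot centres are at (198.5,206), (286,205) and (374.5,204), the button top is at (456,209), and the rear lip line runs from about (142,279) to (482,274). I'll refine the pose from these.

```bash
python3 - <<'E'
from h import *
from scipy.optimize import least_squares
s,v=pickle.load(open("w1.pkl","rb"))
T=np.eye(4); T[:3,:3]=Ro.from_euler("xyz",s["orientation"]).as_matrix(); T[:3,3]=s["ee_pos"]
w=dict(mtx=v["mtx"],world_to_cam=np.linalg.inv(T@v["T_tool_cam"]))
O=[((198.5,206),(0,-.09,.0885)),((286,205),(0,-.02,.0885)),((374.5,204),(0,.05,.0885))]
f=lambda q:np.concatenate([proj(w,B(p,q))-c for c,p in O])
r=least_squares(f,b); print("old",b,"new",r.x,r.fun.round(2))
for n,p in dict(btn105=(0,.108,.105),btn110=(0,.108,.110),lipL=(.0695,-.145,.088),lipR=(.0695,.145,.088),cheekL=(.084,-.142,.088),fL=(-.06,-.145,.088),fR=(-.06,.145,.088),tab1=(.014,-.09,.101),tab2=(.014,-.02,.101),off1=(.0816,-.09,.067),on1=(.0816,-.09,.029)).items(): print(n,proj(w,B(p,r.x)).round(1),proj(w,B(p,b)).round(1))
np.save("b.npy",r.x)
E
```

```text
old [0.5042295  0.04800247 0.13591645] new [0.50388525 0.04852494 0.14366381] [ 0.28 -0.01  0.3  -0.02 -0.58 -0.02]
btn105 [455.7 208.3] [454.8 209.8]
btn110 [458.7 210. ] [457.8 211.5]
lipL [139.8 286. ] [138.4 285.1]
lipR [482.1 282.3] [480.6 283.8]
cheekL [145.2 301.4] [143.7 300.5]
fL [121.2 130.2] [120.9 129.1]
fR [502.9 125.6] [502.5 127.5]
tab1 [196.5 227.4] [195.6 226.9]
tab2 [286.6 226.4] [285.7 226.5]
off1 [210.2 287.1] [208.9 286.7]
on1 [217.4 270. ] [216.2 269.6]
```

```bash
python3 -c "
from h import *
st((.115,-.09,.22),(.115,-.09,.079))"
```

```text
t 2.65 box mm [ -0.4 -20.1 219.8] yawerr -0.0104 rp [ 3.1404e+00 -1.8000e-03] F [-0.14  0.12  0.26] w 0.0
  to (0.115, -0.09, 0.22) world [ 0.631 -0.024  0.22 ] tool cm [-11.62  -6.87  -0.05]
  to (0.115, -0.09, 0.079) world [ 0.631 -0.024  0.079] tool cm [-0.03 -0.02 14.1 ]
```

servo_tool(plan="-1.5 -0.9 0 0 0 -0.01 1;-2.9 -1.7 0 0 0 0 1;-2.9 -1.7 0 0 0 0 1;-2.9 -1.7 0 0 0 0 1;-1.4 -0.9 0 0 0 0 1;0 0 1.5 0 0 0 1;0 0 3 0 0 0 1;0 0 3 0 0 0 1;0 0 3 0 0 0 1;0 0 2.4 0 0 0 1;0 0 1.2 0 0 0 1;0 0 0 0 0 0 1;0 0 0 0 0 0 1")

```text
clock: 3.95
ee_pos: [0.6323, -0.0218, 0.0804]
orientation: [-3.142, 0.001, -2.995]
wrist_force: [0.3, -0.1, 0.4]
grip_width: 0.005
grasp_force: 0.0
```

```bash
python3 -c "
from h import *
st((.0975,-.09,.079))"
```

```text
t 3.95 box mm [117.  -88.   80.4] yawerr 0.0031 rp [-3.1415e+00  1.2000e-03] F [ 0.32 -0.08  0.43] w 0.01
  to (0.0975, -0.09, 0.079) world [ 0.613 -0.027  0.079] tool cm [ 1.95 -0.19  0.14]
```

servo_tool(plan="0.8 -0.1 0.1 0 0 0 1;0.9 -0.1 0.05 0 0 0 1;0.5 0 0 0 0 0 1;0.3 0 0 0 0 0 1;0 0 0 0 0 0 1")

```text
clock: 4.45
ee_pos: [0.6073, -0.0283, 0.0785]
orientation: [-3.141, 0.001, -2.996]
wrist_force: [0.4, -0.1, -0.6]
grip_width: 0.006
grasp_force: 0.0
```

servo_tool(plan="0.3 0 0 0 0 0 1;0 0 0 0 0 0 1")

```text
clock: 4.65
ee_pos: [0.6068, -0.0285, 0.0785]
orientation: [-3.141, 0.005, -2.996]
wrist_force: [4.5, 1.8, -0.8]
grip_width: 0.002
grasp_force: 2.5
```

servo_tool(plan="0.3 0 0 0 0 0 1;0 0 0 0 0 0 1")

```text
clock: 4.85
ee_pos: [0.6055, -0.0287, 0.0795]
orientation: [-3.141, 0.009, -2.996]
wrist_force: [6.5, 1.9, 1.6]
grip_width: 0.005
grasp_force: 3.4
```

```bash
python3 -c "
from h import *
st((.08,-.09,.079))"
```

```text
t 4.85 box mm [ 89.5 -91.   79.5] yawerr 0.0019 rp [-3.1409  0.0087] F [6.46 1.92 1.64] w 0.01
  to (0.08, -0.09, 0.079) world [ 0.596 -0.029  0.079] tool cm [0.95 0.1  0.04]
```

Contact at about 21.6 mm out with 6 N: switch 1 is OFF. I'll push it through.

servo_tool(plan="0.3 0 0 0 0 0 1;0.2 0 0 0 0 0 1;0 0 0 0 0 0 1")

```text
clock: 5.15
ee_pos: [0.5987, -0.0299, 0.0795]
orientation: [-3.14, 0.004, -2.995]
wrist_force: [2.1, 0.6, 1.0]
grip_width: 0.003
grasp_force: 1.0
```

servo_tool(plan="0.2 0 0 0 0 0 1;0.1 0 0 0 0 0 1;0 0 0 0 0 0 1;0 0 0 0 0 0 1")

```text
clock: 5.55
ee_pos: [0.5953, -0.0302, 0.0784]
orientation: [-3.141, 0.004, -2.996]
wrist_force: [4.7, 1.1, 1.1]
grip_width: 0.002
grasp_force: 2.8
```

```bash
python3 -c "
from h import *
st((.08,-.09,.079))"
```

```text
t 5.55 box mm [ 79.2 -91.   78.4] yawerr 0.0022 rp [-3.1412  0.004 ] F [4.7  1.12 1.06] w 0.0
  to (0.08, -0.09, 0.079) world [ 0.596 -0.029  0.079] tool cm [-0.08  0.1  -0.06]
```

servo_tool(plan="0.2 0 0 0 0 0 1;0.2 0 0 0 0 0 1;0 0 0 0 0 0 1")

```text
clock: 5.85
ee_pos: [0.5952, -0.0302, 0.0786]
orientation: [-3.141, 0.012, -2.997]
wrist_force: [12.6, 3.3, -4.7]
grip_width: 0.007
grasp_force: 6.2
```

servo_tool(plan="-1 0 0 0 0 0 1;-1.4 0 0 0 0 0 1;0 0 0 0 0 0 1")

```text
clock: 6.15
ee_pos: [0.6128, -0.0273, 0.0769]
orientation: [3.141, -0.003, -2.995]
wrist_force: [0.7, -0.5, 0.1]
grip_width: 0.007
grasp_force: 0.0
```

servo_tool(plan="0.7 0 0 0 0 0 1;0.5 0 0 0 0 0 1;0.2 0 0 0 0 0 1;0 0 0 0 0 0 1")

```text
clock: 6.55
ee_pos: [0.5983, -0.0294, 0.078]
orientation: [3.141, -0.001, -2.996]
wrist_force: [0.3, -0.5, 0.2]
grip_width: 0.007
grasp_force: 0.0
```

```bash
python3 -c "
from h import *
st((.08,-.09,.079))"
```

```text
t 6.55 box mm [ 82.3 -90.6  78. ] yawerr 0.0023 rp [ 3.1413e+00 -9.0000e-04] F [ 0.32 -0.45  0.24] w 0.01
  to (0.08, -0.09, 0.079) world [ 0.596 -0.029  0.079] tool cm [ 0.23  0.06 -0.09]
```

No contact down to 82 mm, where an off switch would have touched at about 90 mm. Switch 1 is now ON. On to switch 2.

servo_tool(plan="-1.5 0 0 0 0 0 1;-1.8 0 -0.1 0 0 0 1;0 2 0 0 0 0 1;0 3 0 0 0 0 1;0 2 0 0 0 0 1;0 0 0 0 0 0 1;1 0 0 0 0 0 1;0.8 0 0 0 0 0 1;0.4 0 0 0 0 0 1;0 0 0 0 0 0 1")

```text
clock: 7.55
ee_pos: [0.5993, 0.0406, 0.0791]
orientation: [-3.142, -0.0, -2.997]
wrist_force: [-0.8, -0.8, -0.3]
grip_width: 0.002
grasp_force: 0.0
```

```bash
python3 -c "
from h import *
st((.09,-.02,.079))"
```

```text
t 7.55 box mm [ 93.3 -21.5  79.1] yawerr 0.0013 rp [-3.1416e+00 -4.0000e-04] F [-0.81 -0.83 -0.28] w 0.0
  to (0.09, -0.02, 0.079) world [0.596 0.042 0.079] tool cm [0.33 0.15 0.01]
```

servo_tool(plan="0.3 0 0 0 0 0 1;0 0 0 0 0 0 1")

```text
clock: 7.75
ee_pos: [0.5971, 0.0407, 0.0791]
orientation: [-3.142, 0.0, -2.996]
wrist_force: [0.1, -0.5, 0.0]
grip_width: 0.004
grasp_force: 0.0
```

servo_tool(plan="0.3 0 0 0 0 0 1;0 0 0 0 0 0 1")

```text
clock: 7.95
ee_pos: [0.5964, 0.0407, 0.0794]
orientation: [-3.141, 0.005, -2.996]
wrist_force: [4.2, 1.5, -2.7]
grip_width: 0.001
grasp_force: 2.4
```

Contact at about 90.4 mm with 4.5 N: switch 2 is OFF. I'll push it through.

servo_tool(plan="0.3 0 0 0 0 0 1;0.3 0 0 0 0 0 1;0 0 0 0 0 0 1")

```text
clock: 8.25
ee_pos: [0.5932, 0.0401, 0.0814]
orientation: [-3.141, 0.011, -2.996]
wrist_force: [6.1, 0.7, 5.1]
grip_width: 0.009
grasp_force: 3.3
```

servo_tool(plan="0.3 0 0 0 0 0 1;0.3 0 0 0 0 0 1;0.2 0 0 0 0 0 1;0 0 0 0 0 0 1")

```text
clock: 8.65
ee_pos: [0.5849, 0.039, 0.0806]
orientation: [-3.141, 0.01, -2.996]
wrist_force: [8.9, 1.8, 0.5]
grip_width: 0.008
grasp_force: 4.4
```

servo_tool(plan="-1 0 0 0 0 0 1;-1.4 0 0 0 0 0 1;0 0 0 0 0 0 1")

```text
clock: 8.95
ee_pos: [0.6041, 0.0422, 0.0782]
orientation: [3.141, -0.002, -2.995]
wrist_force: [-0.4, 0.5, -0.4]
grip_width: 0.004
grasp_force: 0.0
```

servo_tool(plan="0.7 0 0 0 0 0 1;0.5 0 0 0 0 0 1;0.4 0 0 0 0 0 1;0 0 0 0 0 0 1")

```text
clock: 9.35
ee_pos: [0.5867, 0.0397, 0.079]
orientation: [3.141, -0.001, -2.996]
wrist_force: [0.3, -0.2, 0.2]
grip_width: 0.009
grasp_force: 0.0
```

```bash
python3 -c "
from h import *
st((.115,-.02,.079),(.115,.05,.079))"
```

```text
t 9.35 box mm [ 80.7 -20.6  79. ] yawerr 0.0024 rp [ 3.1413e+00 -1.4000e-03] F [ 0.27 -0.18  0.24] w 0.01
  to (0.115, -0.02, 0.079) world [0.621 0.045 0.079] tool cm [-3.43  0.05 -0.01]
  to (0.115, 0.05, 0.079) world [0.611 0.114 0.079] tool cm [-0.02  7.    0.  ]
```

Free down to 80.7 mm, so switch 2 is ON. Next, switch 3.

servo_tool(plan="-1.5 0 0 0 0 0 1;-1.9 0 0 0 0 0 1;0 2 0 0 0 0 1;0 3 0 0 0 0 1;0 2 0 0 0 0 1;0 0 0 0 0 0 1;1 0 0 0 0 0 1;0.8 0 0 0 0 0 1;0.4 0 0 0 0 0 1;0 0 0 0 0 0 1")

```text
clock: 10.35
ee_pos: [0.5891, 0.1099, 0.0791]
orientation: [-3.142, -0.0, -2.996]
wrist_force: [-0.4, 0.1, 0.8]
grip_width: 0.005
grasp_force: 0.0
```

servo_tool(plan="0.3 0 0 0 0 0 1;0 0 0 0 0 0 1")

```text
clock: 10.55
ee_pos: [0.5868, 0.11, 0.079]
orientation: [3.142, -0.0, -2.996]
wrist_force: [-0.6, 0.1, 0.9]
grip_width: 0.004
grasp_force: 0.0
```

servo_tool(plan="0.3 0 0 0 0 0 1;0 0 0 0 0 0 1")

```text
clock: 10.75
ee_pos: [0.5837, 0.1099, 0.0789]
orientation: [3.141, -0.0, -2.995]
wrist_force: [-0.4, -0.2, -0.5]
grip_width: 0.009
grasp_force: 0.0
```

```bash
python3 -c "
from h import *
st((.082,.05,.079))"
```

```text
t 10.75 box mm [87.8 49.3 78.9] yawerr 0.0025 rp [ 3.1415e+00 -5.0000e-04] F [-0.38 -0.19 -0.54] w 0.01
  to (0.082, 0.05, 0.079) world [0.578 0.11  0.079] tool cm [ 0.58  0.07 -0.01]
```

servo_tool(plan="0.3 0 0 0 0 0 1;0.2 0 0 0 0 0 1;0 0 0 0 0 0 1")

```text
clock: 11.05
ee_pos: [0.5787, 0.1092, 0.0789]
orientation: [3.141, -0.0, -2.995]
wrist_force: [-0.7, 0.2, -0.2]
grip_width: 0.006
grasp_force: 0.0
```

```bash
python3 -c "
from h import *
st((.115,.05,.079),(.115,.05,.125),(.115,-.02,.125),(.115,-.02,.114))"
```

```text
t 11.05 box mm [82.7 49.4 78.9] yawerr 0.0026 rp [ 3.1415e+00 -4.0000e-04] F [-0.68  0.22 -0.2 ] w 0.01
  to (0.115, 0.05, 0.079) world [0.611 0.114 0.079] tool cm [-3.23  0.06 -0.01]
  to (0.115, 0.05, 0.125) world [0.611 0.114 0.125] tool cm [ 0.   0.  -4.6]
  to (0.115, -0.02, 0.125) world [0.621 0.045 0.125] tool cm [ 0.02 -7.   -0.  ]
  to (0.115, -0.02, 0.114) world [0.621 0.045 0.114] tool cm [-0.  -0.   1.1]
```

Switch 3 offers no resistance down to 82.7 mm, so it is already ON and I leave it. Now tab 2, then tab 1.

servo_tool(plan="-1.5 0 0 0 0 0 1;-1.7 0 0 0 0 0 1;0 0 -2 0 0 0 1;0 0 -1.6 0 0 0 1;0 -2 0 0 0 0 1;0 -3 0 0 0 0 1;0 -1.9 0 0 0 0 1;1.5 0 0 0 0 0 1;2.5 0 0 0 0 0 1;2.5 0 0 0 0 0 1;1 0 0 0 0 0 1;0 0 0 0 0 0 1")

```text
clock: 12.25
ee_pos: [0.5457, 0.0347, 0.1152]
orientation: [3.141, 0.0, -2.996]
wrist_force: [-0.0, 1.0, -0.3]
grip_width: 0.008
grasp_force: 0.0
```

```bash
python3 -c "
from h import *
st((.002,-.02,.113))"
```

```text
t 12.25 box mm [ 39.4 -19.7 115.2] yawerr 0.0023 rp [3.1415e+00 1.0000e-04] F [-0.01  1.02 -0.27] w 0.01
  to (0.002, -0.02, 0.113) world [0.509 0.029 0.113] tool cm [ 3.74 -0.02  0.22]
```

servo_tool(plan="0.3 0 0.2 0 0 0 1;0.5 0 0 0 0 0 1;0.5 0 0 0 0 0 1;0.5 0 0 0 0 0 1;0.5 0 0 0 0 0 1;0.5 0 0 0 0 0 1;0.4 0 0 0 0 0 1;0 0 0 0 0 0 1")

```text
clock: 13.05
ee_pos: [0.5139, 0.0299, 0.113]
orientation: [3.142, -0.001, -2.995]
wrist_force: [0.5, -0.6, -0.5]
grip_width: 0.005
grasp_force: 0.0
```

servo_tool(plan="0.3 0 0 0 0 0 1;0.2 0 0 0 0 0 1;0 0 0 0 0 0 1")

```text
clock: 13.35
ee_pos: [0.5098, 0.0293, 0.113]
orientation: [3.142, -0.0, -2.995]
wrist_force: [0.4, 0.2, 0.4]
grip_width: 0.004
grasp_force: 0.4
```

```bash
python3 -c "
from h import *
st((.002,-.02,.113))"
```

```text
t 13.35 box mm [  3.  -19.9 113. ] yawerr 0.0026 rp [ 3.1415e+00 -1.0000e-04] F [0.4  0.23 0.43] w 0.0
  to (0.002, -0.02, 0.113) world [0.509 0.029 0.113] tool cm [ 0.1  -0.01  0.  ]
```

servo_tool(plan="0.2 0 0 0 0 0 1;0.2 0 0 0 0 0 1;0 0 0 0 0 0 1")

```text
clock: 13.65
ee_pos: [0.5089, 0.0291, 0.1133]
orientation: [3.141, 0.006, -2.996]
wrist_force: [6.4, 1.9, -4.5]
grip_width: 0.001
grasp_force: 3.2
```

```bash
python3 -c "
from h import *
st((.002,-.02,.113))"
```

```text
t 13.65 box mm [  2.1 -20.  113.3] yawerr 0.0019 rp [3.1415 0.0063] F [ 6.38  1.85 -4.5 ] w 0.0
  to (0.002, -0.02, 0.113) world [0.509 0.029 0.113] tool cm [ 0.01 -0.    0.03]
```

Tab 2 is against its forward stop, at x≈2 mm with 6.4 N. Now tab 1.

servo_tool(plan="-1 0 0 0 0 0 1;-2 0 0 0 0 0 1;-1.3 0 0 0 0 0 1;0 -2 0 0 0 0 1;0 -3 0 0 0 0 1;0 -2 0 0 0 0 1;0 0 0 0 0 0 1;0.6 0 0 0 0 0 1;0.6 0 0 0 0 0 1;0.5 0 0 0 0 0 1;0.5 0 0 0 0 0 1;0.5 0 0 0 0 0 1;0.5 0 0 0 0 0 1;0.5 0 0 0 0 0 1;0.4 0 0 0 0 0 1;0 0 0 0 0 0 1")

```text
clock: 15.25
ee_pos: [0.5191, -0.04, 0.1133]
orientation: [3.141, 0.003, -2.996]
wrist_force: [4.3, 2.6, -2.2]
grip_width: 0.006
grasp_force: 2.0
```

```bash
python3 -c "
from h import *
st((.002,-.09,.113))"
```

```text
t 15.25 box mm [  2.4 -89.8 113.3] yawerr 0.0017 rp [3.1413 0.0032] F [ 4.3   2.63 -2.22] w 0.01
  to (0.002, -0.09, 0.113) world [ 0.519 -0.04   0.113] tool cm [ 0.04 -0.02  0.03]
```

servo_tool(plan="0.2 0 0 0 0 0 1;0 0 0 0 0 0 1")

```text
clock: 15.45
ee_pos: [0.519, -0.0401, 0.1134]
orientation: [3.141, 0.006, -2.996]
wrist_force: [6.2, 4.1, -2.7]
grip_width: 0.004
grasp_force: 3.6
```

servo_tool(plan="-0.6 0 0 0 0 0 1;-1 0 0 0 0 0 1;0 0 -2.5 0 0 0 1;0 0 -3 0 0 0 1;0 0 -3 0 0 0 1;0 0 -2 0 0 0 1;0 1.5 0 0 0 0 1;0 2.5 0 0 0 0 1;0 1.5 0 0 0 0 1;0 0 0 0 0 0 1")

```text
clock: 16.45
ee_pos: [0.5227, 0.0183, 0.2167]
orientation: [3.14, -0.003, -2.992]
wrist_force: [0.2, 0.4, -0.8]
grip_width: 0.005
grasp_force: 0.0
```

```bash
python3 -c "
from h import *
from station import viewer
import cv2
v=viewer.snapshot('wrist'); cv2.imwrite('pics/w2.png',v['frame'])
st((0,.108,.16),(0,.108,.128))"
```

```text
t 16.5 box mm [ 14.7 -33.9 216.9] yawerr 0.005 rp [-3.1415e+00 -2.2000e-03] F [-0.37 -0.22 -0.49] w 0.0
  to (0, 0.108, 0.16) world [0.488 0.155 0.16 ] tool cm [ 1.38 14.19  5.69]
  to (0, 0.108, 0.128) world [0.488 0.155 0.128] tool cm [-0.01  0.    3.2 ]
```

View pics/w2.png

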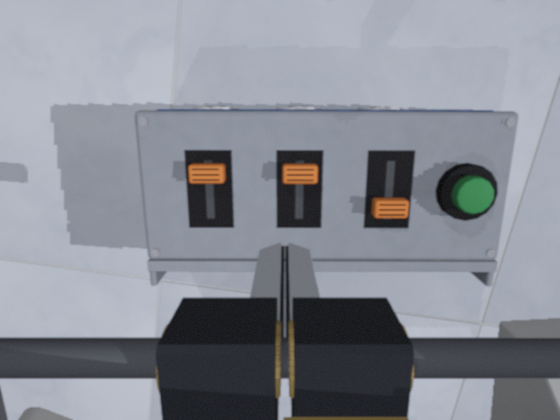

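The picture shows tabs 1 (207,174) and 2 (300,174) forward and tab 3 (390,208) back, with no paddle edge showing behind the lip. Now the button.

servo_tool(plan="0.4 2 0 0 0 0 1;0.5 3 0 0 0 0 1;0.5 3 0 0 0 0 1;0 3 0 0 0 0 1;0 2 0 0 0 0 1;0 1.2 0 0 0 0 1;0 0 2 0 0 0 1;0 0 3 0 0 0 1;0 0 2.5 0 0 0 1;0 0 0.7 0 0 0 1;0 0 0 0 0 0 1")

```text
clock: 17.6
ee_pos: [0.4891, 0.1539, 0.1349]
orientation: [-3.141, -0.003, -2.996]
wrist_force: [-0.5, -0.1, 0.5]
grip_width: 0.005
grasp_force: 0.0
```

```bash
python3 -c "
from h import *
st((0,.108,.124))"
```

```text
t 17.6 box mm [  0.4 106.4 134.9] yawerr 0.0021 rp [-3.1411e+00 -2.7000e-03] F [-0.51 -0.09  0.49] w 0.0
  to (0, 0.108, 0.124) world [0.488 0.155 0.124] tool cm [0.04 0.16 1.09]
```

servo_tool(plan="0 0.15 0.3 0 0 0 1;0 0 0.4 0 0 0 1;0 0 0.2 0 0 0 1;0 0 0 0 0 0 1")

```text
clock: 18.0
ee_pos: [0.4903, 0.1562, 0.1277]
orientation: [3.142, 0.002, -2.995]
wrist_force: [1.3, 0.1, 1.6]
grip_width: 0.005
grasp_force: 1.1
```

servo_tool(plan="0 0 0.3 0 0 0 1;0 0 0 0 0 0 1")

```text
clock: 18.2
ee_pos: [0.4902, 0.1562, 0.1245]
orientation: [3.142, 0.002, -2.995]
wrist_force: [1.4, -0.7, 4.9]
grip_width: 0.004
grasp_force: 2.0
```

servo_tool(plan="0 0 0.3 0 0 0 1;0 0 0 0 0 0 1")

```text
clock: 18.4
ee_pos: [0.4903, 0.1563, 0.1231]
orientation: [3.142, 0.003, -2.995]
wrist_force: [-1.0, -0.3, 14.4]
grip_width: 0.004
grasp_force: 7.1
```

servo_tool(plan="0 0 0.3 0 0 0 1;0 0 0 0 0 0 1")

```text
clock: 18.6
ee_pos: [0.4904, 0.1563, 0.1227]
orientation: [-3.142, 0.004, -2.995]
wrist_force: [-6.2, -1.3, 30.6]
grip_width: 0.007
grasp_force: 15.3
```

The button bottomed out: about 6 mm of travel, then a hard stop. I'll release, retreat and check.

servo_tool(plan="0 0 -1 0 0 0 1;0 0 -2 0 0 0 1;0 0 -3 0 0 0 1;0 0 -3 0 0 0 1;0 0 -1.5 0 0 0 1;0 0 0 0 0 0 1;0 0 0 0 0 0 1;0 0 0 0 0 0 1")

```text
clock: 19.4
ee_pos: [0.4881, 0.1559, 0.2213]
orientation: [3.142, -0.003, -2.995]
wrist_force: [-0.2, -0.5, 0.6]
grip_width: 0.005
grasp_force: 0.0
```

```bash
python3 -c "
from h import *
from station import viewer
import cv2
v=viewer.snapshot('wrist')['frame']; t=viewer.snapshot('scene')['frame'][150:300,180:440]
cv2.imwrite('pics/f.png',cv2.resize(np.hstack([v,cv2.resize(t,(728,420))]),(800,261)))
st()"
```

```text
t 19.5 box mm [1.000e-01 1.086e+02 2.215e+02] yawerr 0.0026 rp [ 3.1416e+00 -3.0000e-03] F [ 1.1  -0.35 -0.11] w 0.01
```

View pics/f.png

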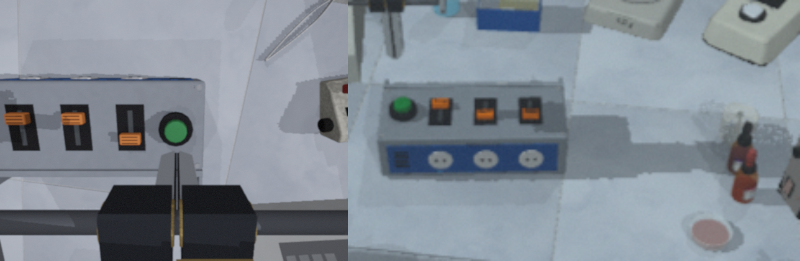

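The button is back up, tabs 1 and 2 are forward, tab 3 is back, and the bystanders look undisturbed.

```bash
python3 -c "
from station import job_done
print(job_done())"
```

```text
the job is handed in; nothing more can be done
None
```

Job handed in at about 19.5 s: switches 1 and 2 were off and flipped on with their tabs slid fully forward, switch 3 was already on and its tab left back, and the green button was pressed fully down and released.

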